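# Swap the broken template in the leaning rack

## Robot

A 6-joint arm with a two-finger parallel gripper is mounted at the origin on the work surface. World frame = base frame: x ahead of the robot, y to its left, z up, the work surface at z = 0. Lengths are in m, angles in degrees, forces in N, time in s.
With the tool pointing down it reaches from about 0.35 to 0.875 m from the base axis. Payload 4.2 kg.
Tool frame: the origin (TCP) lies midway between the tips of the shut fingers; the grasp point (between the pads) lies 19 mm behind it; z points along the fingers, y is the line along which they close (so a half turn about z gives the same grasp; the last joint's range is limited). The gripper opens to 87 mm and grips with 3 to 60 N. Pads are 19 mm wide; open, the fingers measure 117 mm over their backs; the gripper's body (75 mm by 190 mm) begins 51 mm behind the grasp point.
Start: joints at [90.676, 22.042, 0.453, 0, -68.411, -14.817], TCP at [0.153, 0.606, 0.223] pointing down, gripper open.
Joint ranges: [-179.83, 179.83], [-69.29, 118.12], [-61.27, 80.66], [-181.25, 117.63], [-171.15, -9.14], [-177.46, 177.46]. Speed limits (degrees/s): [159.86, 159.86, 180, 180, 180, 180].

## Interface

Orientations are given as a 3x3 rotation matrix whose columns are the frame's x, y, z axes.
In Python, from station import * gives the robot as it stands.
- The arm moves only by the tool move_arm, never from a script. Its argument "targets" is text: rows parted by semicolons, each of 4 numbers parted by spaces: the shift along the world's x, y, z in units of 25 mm (1.0 is 25 mm), then the turn about the world's z in units of 5 degrees (1.0 is 5 degrees). In form: tx ty tz spin; .... A call has 1 to 10 rows; each row shifts and turns the commanded pose from where the row before left it; what a row does not reach is not made up. A row lasts 1/12 s, in which the tool goes at most 41.7 mm and 7.16 degrees, less where a joint would pass 70% of its speed; a pose out of reach is approached as far as the arm can. A call is refused whole if a number of a shift passes 1 or a number of a turn 1, either way. A call with a gripper value outside its range is refused whole. "gripper" is the finger opening in mm, from 0 to 87, set as the call begins (left out, the last holds). The fingers move at their own pace and stop on an object; the grip force is fixed at half the most. Time passes only in rows, so rows that do not move let the fingers close. It gives the time, the measured TCP pose, the force, the opening and the grip force at its end, in the units of the state.
- sense(): the state, without advancing time (a new reading comes with each control period).
- capture(name): name is "side" or "top"; returns a dict with "image" (400x640x3 uint8, blue, green, red), "fx", "fy", "cx", "cy" (pixels), "D" ([k1, k2, p1, p2, k3] as OpenCV has them; the pictures are not rectified), "world_from_camera" (4x4, takes a point from camera to world coordinates). Camera axes: x right, y up, looking along -z (the intrinsics and any distortion apply to the point x, -y, -z); pixel columns grow to the right and rows downward; lengths in m; the calibration is good to about 2 mm. A picture is of the moment at which its call begins. There is no depth.
- finish_job(): hands the job in; it is judged then, once.
The state is a dict: "time_s": time; "joints": joint angles; "joint_velocities": joint speeds; "effort": joint torques, N m; "tcp_pos": TCP position; "ee_rot": TCP orientation; "wrist_force": force on the tool from outside, world axes, zero at the start; "moment": the same for the moment, N m; "gripper_width": opening from 0.0 (shut) to 1.0 (fully open); "gripper_force": force on a finger pad.
Only numpy, scipy, OpenCV 4.12 (cv2) and the standard library are available. Lean on these libraries where they do the work, as an engineer would, in place of code of your own. Each camera call takes 0.05 s, during which the arm holds its last target. There are 200 camera calls.

## Task

One of the three plywood templates in the leaning rack has a corner broken off: drop it into the grey scrap crate, and put the spare template from the wooden stand into the rack slot that it leaves, fully home and leaning like its neighbours. Leave the two whole templates in their slots, and do not knock the mug, the tin or the glue bottle about.

Things in the scene. Friction and masses are not known exactly. Their poses are not given: they have to be found in the camera images.
- rack: grey metal rack fixed to the bench, base 160 (x) x 306 (y) mm; origin under the base, z up. Slots at y = -100, 0, 100 mm lean 35 degrees, tops to -x: 'up the slot' = (-0.574, 0, 0.819). Slot 22 mm wide, 94 mm along y; floor middle 30 mm above the bench. The wall on the -x side, on which templates lean, is 70 mm up the slot; other wall and dividers 45 mm: a template's top 60 mm is free
- slot_0 (a point): where the middle of a template lies when fully home in slot 0 (rack y = -100 mm), leaning on the lower wall: 65 mm up the slot from its floor, 6 mm off the lower wall. Midway between the walls is 5 mm further along (0.819, 0, 0.574). Axes: the rack's
- slot_1 (a point): where the middle of a template lies when fully home in slot 1 (rack y = 0 mm), leaning on the lower wall: 65 mm up the slot from its floor, 6 mm off the lower wall. Midway between the walls is 5 mm further along (0.819, 0, 0.574). Axes: the rack's
- slot_2 (a point): where the middle of a template lies when fully home in slot 2 (rack y = 100 mm), leaning on the lower wall: 65 mm up the slot from its floor, 6 mm off the lower wall. Midway between the walls is 5 mm further along (0.819, 0, 0.574). Axes: the rack's
- broken: rejected plywood template in a rack slot, 12 thick x 78 wide x 130 mm high, 30 mm square window in its middle. Its upper +y corner is broken off in a jagged slope that starts 50 mm below the top; at the top edge only y = -39 to +3 mm is left; origin: middle of the lower edge; z up its height, y across its width, x through its thickness; about 90 g
- broken_mid (a point): middle of the broken template, 65 mm above its lower edge
- spare: spare whole plywood template, 12 thick x 78 wide x 130 mm high, 30 mm square window in its middle (50 mm of wood above it), upright in the wooden stand; origin: middle of the lower edge; z up its height, y across its width, x through its thickness; about 90 g
- spare_mid (a point): middle of the spare template, 65 mm above its lower edge
- sound_a: one of the two whole templates already in the rack, the same shape as the spare; origin: middle of the lower edge; z up its height, y across its width, x through its thickness
- sound_b: the other whole template already in the rack; origin: middle of the lower edge; z up its height, y across its width, x through its thickness
- sound_a_mid (a point): middle of template sound_a
- sound_b_mid (a point): middle of template sound_b
- stand: dark wooden stand fixed to the bench, base 110 x 120 mm, 12 mm thick; the spare stands on the base between two walls (tops 62 mm above the bench) in a slot 16 mm (x) by 84 mm (y); origin under the base, z up. It is on one side of the rack, the crate on the other; which side varies
- crate: scrap crate fixed to the bench: plain open grey plastic box, 250 (x) x 190 (y) x 100 mm high, walls and floor 5 mm, with two wood offcuts lying in it (up to 22 mm high); origin at the middle of its underside, z up
- mug: blue mug, 80 mm wide, 90 mm high, in front of the rack; origin at the underside
- tin: metal tin, 80 mm wide, 100 mm high, beyond the rack to the left; origin at the underside
- glue: white glue bottle, 60 mm wide, 160 mm high, beyond the rack to the right; origin at the underside
There are look-alikes about, which are no part of the job. Leave any blue or red look-alike of the broken alone.

How it is judged:
By the outcome, as a careful person would: the job done as asked, in the order asked, and still so for the second after the job is handed in, with the robot touching nothing.
It also fails if it takes over 69 s, if anything falls off the work surface, if the arm or the gripper's body presses on something with over 40 N, if the wrist force passes 120 N, or if a joint passes its speed limit or range.

## Working session

There is one attempt and no reset: what is moved stays moved. The work goes in short steps, Python scripts to look and compute and a tool call to move; the robot and the scene stay as the last step left them, time stands still between calls to the robot, and variables do not carry over. Pictures are saved under pics/ and viewed, at most 10 in all, crops included, and the job is handed in when it is done.

Besides the shell and the picture viewer there is one more tool, called by a JSON object that holds its "api" and its "payload". move_arm: Moves the arm, as the interface text tells. Its arguments: {"type":"object","properties":{"targets":{"type":"string"},"gripper":{"type":"number"}},"required":["targets"]}

```bash
ls; mkdir -p pics; python3 - <<'E'
from station import *
import cv2
for n in("side","top"):
    c=capture(n); cv2.imwrite(f"pics/{n}0.png",c["image"]); print(n,c["fx"],c["fy"],c["cx"],c["cy"],c["D"],c["world_from_camera"])
print(sense())
E
```

```text
pics
side 457.5393464084216 457.5393464084216 315.03311804602083 204.87804552174944 [-0.03020383  0.          0.          0.          0.        ] [[ 0.91818114  0.21078066 -0.33543241 -0.00924034]
 [-0.39607403  0.50614037 -0.76612485 -1.23023667]
 [ 0.00829158  0.83629746  0.54821329  0.96042621]
 [ 0.          0.          0.          1.        ]]
top 392.9651103818879 392.9651103818879 316.4926395985591 200.03820147999542 [-0.07893349  0.          0.          0.          0.        ] [[-1.78399003e-02  9.87690111e-01 -1.55402649e-01  3.11460166e-01]
 [-9.99840777e-01 -1.75611799e-02  3.16632968e-03 -3.84554598e-02]
 [ 3.98298634e-04  1.55434392e-01  9.87846137e-01  1.30700399e+00]
 [ 0.00000000e+00  0.00000000e+00  0.00000000e+00  1.00000000e+00]]
{'time_s': 0.1, 'joints': array([ 9.06779532e+01,  2.20829808e+01,  3.86572575e-01, -2.32129120e-02,
       -6.84101601e+01, -1.48159859e+01]), 'joint_velocities': array([-0.03951673, -0.08992715,  0.18831186,  0.11628959, -0.06547233,
       -0.0025211 ]), 'effort': array([-3.01013843e-04, -3.91690993e+01,  1.87933946e+01,  4.23180968e+00,
        1.34558236e-02, -7.83475821e-05]), 'tcp_pos': array([0.15253026, 0.60554473, 0.22160291]), 'ee_rot': array([[ 9.69673602e-01, -2.44403316e-01, -3.54684082e-04],
       [-2.44403547e-01, -9.69671816e-01, -1.86426622e-03],
       [ 1.11705688e-04,  1.89441579e-03, -9.99998199e-01]]), 'wrist_force': array([ 0.11263543, -0.29872437,  0.15804077]), 'moment': array([0.02034905, 0.06042271, 0.00143739]), 'gripper_force': 0.0, 'gripper_width': 0.9980313707421267}
```

View pics/side0.png

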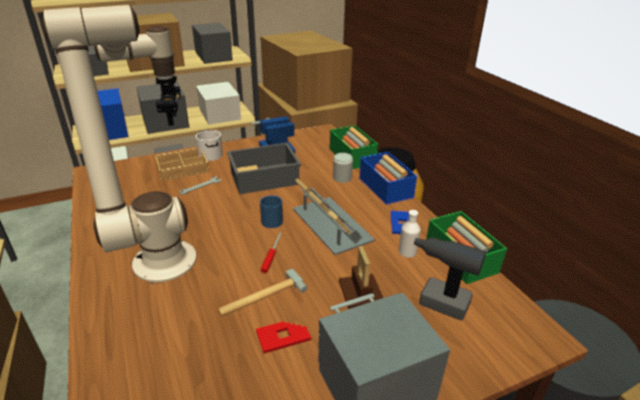

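View pics/top0.png

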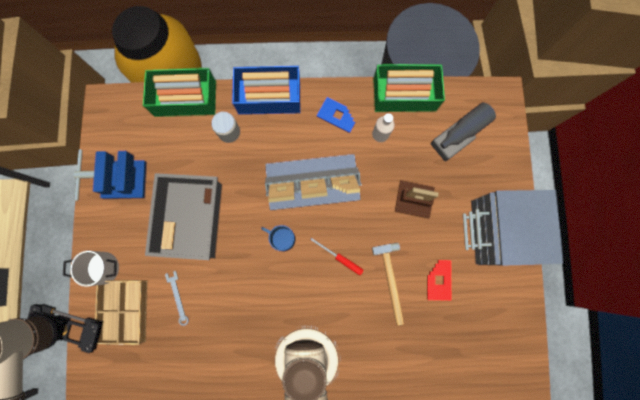

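The side view shows the arm, crate (265,167), mug (271,211), rack (333,222), stand (360,290). The top view shows the rack (313,182), stand (415,198) and crate (184,217).
Candidates for the broken one: the rack templates at (281,190), (313,187) and (346,184), the blue look-alike (337,114) and the red one (440,280). The blue and red ones are excluded by the description. I expect (346,184), and will check it in a crop.

```bash
cat > h.py <<'E'
import numpy as np, cv2
from station import *
def proj(c,P):
    P=np.atleast_2d(P).astype(float); T=np.linalg.inv(c["world_from_camera"]); q=P@T[:3,:3].T+T[:3,3]
    q=q*[1,-1,-1]; K=np.array([[c["fx"],0,c["cx"]],[0,c["fy"],c["cy"]],[0,0,1]])
    return cv2.projectPoints(q.reshape(-1,1,3),np.zeros(3),np.zeros(3),K,np.array(c["D"],float))[0].reshape(-1,2)
def ray(c,uv,z):
    K=np.array([[c["fx"],0,c["cx"]],[0,c["fy"],c["cy"]],[0,0,1]])
    n=cv2.undistortPoints(np.array(uv,float).reshape(-1,1,2),K,np.array(c["D"],float)).reshape(-1,2)
    M=c["world_from_camera"]; d=np.c_[n[:,0],-n[:,1],-np.ones(len(n))]@M[:3,:3].T; o=M[:3,3]
    return o+d*((z-o[2])/d[:,2])[:,None]
def crop(im,x0,y0,x1,y1,s,name):
    cv2.imwrite(name,cv2.resize(im[y0:y1,x0:x1],None,fx=s,fy=s,interpolation=cv2.INTER_CUBIC))
E
python3 - <<'E'
import cv2,numpy as np
from h import *
t=cv2.imread("pics/top0.png"); s=cv2.imread("pics/side0.png")
crop(t,255,145,455,225,4,"pics/tc.png")
crop(s,285,165,395,315,4,"pics/sc.png")
E
```

```text
(no output)
```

View pics/tc.png

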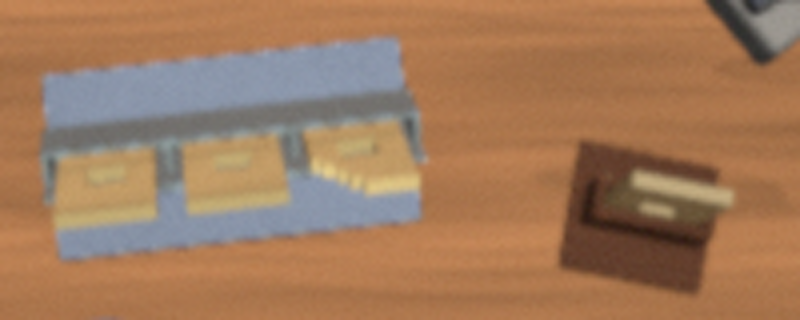

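View pics/sc.png

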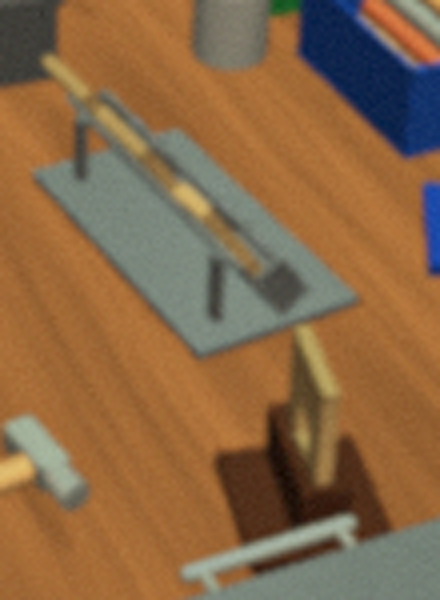

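The crop confirms it: the template at (346,184) has its left (+y) upper corner jagged off and sits in slot 0. The other two are whole. The spare stands at about (426,192), which is -y of the rack, and the crate is on +y.

```bash
cat > fit.py <<'E'
from h import *
from scipy.optimize import least_squares
T,S=capture("top"),capture("side")
tc=lambda a:np.array(a)/4+[255-.375,145-.375]; sc=lambda a:np.array(a)/4+[285-.375,165-.375]
def W(p,q):
    c,s=np.cos(p[2]),np.sin(p[2]); q=np.array(q,float); return q@np.array([[c,s,0],[-s,c,0],[0,0,1]])+[p[0],p[1],0]
def sl(y,s,n): return [-.574*s+.819*n,y,.03+.819*s+.574*n]   # slot floor middle of lower-wall foot approx n=0
def model(p):
    b=p[3]; x0=p[4]  # x0: rack x of slot floor at n=0
    C=W(p,[[.08,.153,b],[.08,-.153,b],[-.08,-.153,b],[-.08,.153,b]])
    t=[]
    for k,(y,sg) in enumerate([(.1,(1,-1)),(0,(1,-1)),(-.1,(-1,))]):
        yy=y+p[5+k]
        for g in sg: t+= [sl(yy+g*.039,.130,.012),sl(yy+g*.039,.130,0)]
    t=np.array(t); t[:,0]+=x0; t[:,2]-=.574*.011
    return np.r_[C],W(p,t)
obsC=tc([(44,75),(400,38),(421,220),(62,261)]); obsCs=sc([(178,130),(358,298),(200,355),(33,175)])
obsT=tc([(56,212),(60,230),(156,204),(156,220),(187,206),(190,214),(287,192),(288,204),(418,178),(419,191)])
def f(p):
    C,t=model(p); return np.r_[(proj(T,C)-obsC).ravel(),(proj(S,C)-obsCs).ravel(),(proj(T,t)-obsT).ravel()]
r=least_squares(f,[.6,0,.1,.006,0,0,0,0],loss='soft_l1')
print(np.round(r.x,4)); print(np.round(f(r.x).reshape(-1,2),1).tolist())
# stand
sb=tc([(582,140),(718,165),(697,295),(560,268)])
def g(q):
    a=W(q,[[.055,.06,.012],[.055,-.06,.012],[-.055,-.06,.012],[-.055,.06,.012]])
    u=W(q,[[q[3]+.006,q[4]+.039,.142],[q[3]+.006,q[4]-.039,.142],[q[3]-.006,q[4]-.039,.142],[q[3]-.006,q[4]+.039,.142]])
    ob=tc([(635,170),(735,190),(732,207),(630,188)])
    return np.r_[(proj(T,a)-sb).ravel(),(proj(T,u)-ob).ravel(),(proj(S,W(q,[[q[3],q[4]+.039,.142],[q[3],q[4]-.039,.142]]))-sc([(302,332),(333,395)])).ravel()]
r=least_squares(g,[.5,-.3,-.1,0,0],loss='soft_l1'); print(np.round(r.x,4)); print(np.round(g(r.x).reshape(-1,2),1).tolist(), 'spare',W(r.x,[[r.x[3],r.x[4],.1]]))
print('crate',ray(T,[(150,178),(220,177),(213,260),(147,255)],.1), 'mug',ray(T,[(283,239)],.09))
E
python3 fit.py
```

```text
[ 5.802e-01 -3.080e-02  9.210e-02  8.400e-03 -4.000e-04  1.600e-03
  2.000e-03  3.200e-03]
[[-0.2, -0.2], [0.0, -0.5], [0.8, -0.0], [-0.5, -0.3], [0.1, 0.1], [0.1, 0.5], [-0.8, 0.3], [-0.5, -0.5], [-0.3, 1.0], [-0.7, 0.1], [0.4, 0.2], [0.8, -0.2], [-0.3, -1.1], [-0.6, 0.5], [0.4, -0.3], [0.4, 0.2], [0.0, -0.4], [-0.1, -0.0]]
[ 0.5136 -0.3714 -0.2116  0.0017 -0.0015]
[[-0.6, -0.0], [0.2, 0.5], [0.7, -0.2], [-0.3, -0.3], [-0.1, 0.0], [0.1, -0.1], [0.2, -0.5], [0.6, -0.6], [-0.7, -1.2], [-0.6, 0.5]] spare [[ 0.51499154 -0.37324064  0.1       ]]
crate [[0.5817896  0.48646668 0.1       ]
 [0.58029794 0.26066602 0.1       ]
 [0.3213603  0.27744573 0.1       ]
 [0.33861712 0.48484218 0.1       ]] mug [[0.38286238 0.0633258  0.09      ]]
```

{"api": "move_arm", "payload": {"targets": "0.53 -0.98 0.15 0.13;0.53 -0.98 0.15 0.13;0.53 -0.98 0.15 0.13;0.53 -0.98 0.15 0.13;0.53 -0.98 0.15 0.13;0.53 -0.98 0.15 0.13;0.53 -0.98 0.15 0.13;0.53 -0.98 0.15 0.13;0.53 -0.98 0.15 0.13;0.53 -0.98 0.15 0.13", "gripper": 84}}

```text
time_s: 1.03
tcp_pos: [0.2855, 0.3596, 0.2602]
ee_rot: [[0.991, -0.132, -0.0], [-0.132, -0.991, -0.0], [-0.0, 0.0, -1.0]]
wrist_force: [0.2, 0.5, -0.1]
gripper_width: 0.965
gripper_force: 0.0
```

{"api": "move_arm", "payload": {"targets": "0.53 -0.98 0 0.13;0.53 -0.98 0 0.13;0.53 -0.98 0 0.13;0.53 -0.98 0 0.13;0.53 -0.98 0 0.13;0.53 -0.98 0 0.13;0.53 -0.98 0 0.13;0.53 -0.98 0 0.13;0.53 -0.98 0 0.13;0.53 -0.98 0 0.13"}}

```text
time_s: 1.87
tcp_pos: [0.4179, 0.1147, 0.2601]
ee_rot: [[1.0, -0.019, 0.0], [-0.019, -1.0, 0.0], [0.0, -0.0, -1.0]]
wrist_force: [0.3, 0.5, -0.1]
gripper_width: 0.964
gripper_force: 0.0
```

{"api": "move_arm", "payload": {"targets": "0.53 -0.98 0 0.13;0.53 -0.98 0 0.13;0.53 -0.98 0 0.13;0.53 -0.98 0 0.13;0.53 -0.98 0 0.13;0.53 -0.98 0 0.13;0.53 -0.98 0 0.13;0.53 -0.98 0 0.13;0.53 -0.98 0 0.13;0.53 -0.98 0 0.13"}}

```text
time_s: 2.7
tcp_pos: [0.5505, -0.1303, 0.2598]
ee_rot: [[0.996, 0.094, -0.0], [0.094, -0.996, 0.0], [-0.0, -0.0, -1.0]]
wrist_force: [0.1, 0.7, 0.5]
gripper_width: 0.96
gripper_force: 0.0
```

{"api": "move_arm", "payload": {"targets": "0 0 -0.5 0;0 0 -0.5 0;0 0 0 0;0 0 0 0"}}

```text
time_s: 3.03
tcp_pos: [0.5497, -0.1291, 0.2344]
ee_rot: [[0.996, 0.093, -0.002], [0.093, -0.996, -0.0], [-0.002, 0.0, -1.0]]
wrist_force: [0.5, -0.3, -0.3]
gripper_width: 0.962
gripper_force: 0.0
```

{"api": "move_arm", "payload": {"targets": "0.09 -0.07 -0.7 0;0 0 -0.7 0;0 0 -0.7 0;0 0 -0.7 0;0 0 -0.6 0;0 0 0 0;0 0 0 0"}}

```text
time_s: 3.62
tcp_pos: [0.5527, -0.1305, 0.1506]
ee_rot: [[0.996, 0.094, 0.0], [0.094, -0.996, -0.001], [0.0, 0.001, -1.0]]
wrist_force: [0.4, -0.6, 0.3]
gripper_width: 0.966
gripper_force: 0.0
```

```bash
python3 - <<'E'
from h import *
t,s=capture("top"),capture("side")
a=cv2.resize(t["image"][140:225,255:385],None,fx=5,fy=4.4,interpolation=cv2.INTER_CUBIC)[:300]
A=cv2.resize(t["image"][150:220,260:370],(660,420),interpolation=cv2.INTER_CUBIC)
B=cv2.resize(s["image"][170:260,290:390],(444,400),interpolation=cv2.INTER_CUBIC)
cv2.imwrite("pics/a1.png",cv2.hconcat([cv2.resize(A,(400,400)) if 0 else cv2.resize(A,(356,400),interpolation=1),B]))
x=sense();print(x["tcp_pos"])
E
```

```text
[ 0.55358123 -0.13059635  0.15183857]
```

View pics/a1.png

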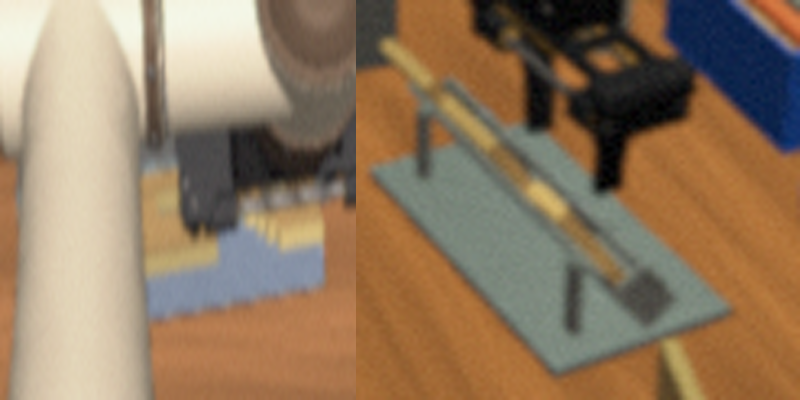

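```bash
python3 - <<'E'
from h import *
t,s=capture("top"),capture("side")
x=sense();R=x["ee_rot"];p=x["tcp_pos"];print(p)
# finger tip outlines: inner 42, outer 57, +-9.5 wide ; tool y points to world -y
for sg in(1,-1):
  P=[p+R@[dx,sg*dy,0] for dx in(-.0095,.0095) for dy in(.042,.057)]
  print(sg,"top",np.round((proj(t,P)-[260,150])*[356/110,400/70]).tolist(),"side",np.round((proj(s,P)-[290,170])*4.44+[356,0]).tolist())
# broken & neighbour edges, at h=80 and 130, n=12
c,q=np.cos(.0921),np.sin(.0921)
def Wk(X,Y,Z): return [.5802+c*X-q*Y,-.0308+q*X+c*Y,Z]
def sl(y,h,n): return Wk(-.0004-.574*h+.819*n,y,.0237+.819*h+.574*n)
for y,l in((.002-.039,'s1-'),(-.0968+.039,'b+'),(-.0968-.039,'b-')):
  P=[sl(y,h,.012) for h in(.08,.13)]; print(l,np.round((proj(t,P)-[260,150])*[356/110,400/70]).tolist(),np.round((proj(s,P)-[290,170])*4.44+[356,0]).tolist())
E
```

```text
[ 0.55341704 -0.13060695  0.15172255]
1 top [[323.0, 179.0], [339.0, 176.0], [321.0, 144.0], [336.0, 140.0]] side [[589.0, 189.0], [600.0, 199.0], [612.0, 182.0], [623.0, 192.0]]
-1 top [[233.0, 196.0], [217.0, 199.0], [231.0, 161.0], [215.0, 164.0]] side [[529.0, 132.0], [519.0, 123.0], [551.0, 126.0], [541.0, 116.0]]
s1- [[212.0, 204.0], [216.0, 242.0]] [[526.0, 180.0], [494.0, 144.0]]
b+ [[233.0, 199.0], [238.0, 237.0]] [[540.0, 193.0], [507.0, 158.0]]
b- [[313.0, 184.0], [321.0, 222.0]] [[594.0, 247.0], [562.0, 211.0]]
```

{"api": "move_arm", "payload": {"targets": "-0.05 0 -0.5 0;0 0 -0.5 0;0 0 -0.5 0;0 0 -0.4 0;0 0 -0.3 0;0 0 -0.2 0;0 0 0 0;0 0 0 0"}}

```text
time_s: 4.48
tcp_pos: [0.5514, -0.1308, 0.0903]
ee_rot: [[0.996, 0.094, 0.0], [0.094, -0.996, -0.0], [0.0, 0.0, -1.0]]
wrist_force: [-0.2, 0.3, 0.3]
gripper_width: 0.963
gripper_force: 0.0
```

{"api": "move_arm", "payload": {"targets": "0 0 -0.15 0;0 0 -0.1 0;0 0 0 0;0 0 0 0"}}

```text
time_s: 4.82
tcp_pos: [0.5516, -0.1307, 0.0841]
ee_rot: [[0.996, 0.094, 0.001], [0.094, -0.996, -0.0], [0.001, 0.0, -1.0]]
wrist_force: [1.2, 0.1, 0.5]
gripper_width: 0.966
gripper_force: 0.4
```

{"api": "move_arm", "payload": {"targets": "0 0 0 0;0 0 0 0;0 0 0 0;0 0 0 0;0 0 0 0;0 0 0 0", "gripper": 60}}

```text
time_s: 5.32
tcp_pos: [0.5513, -0.1307, 0.084]
ee_rot: [[0.996, 0.094, 0.0], [0.094, -0.996, -0.0], [0.0, 0.0, -1.0]]
wrist_force: [0.5, -0.2, 3.5]
gripper_width: 0.897
gripper_force: 30.2
```

{"api": "move_arm", "payload": {"targets": "-0.1 -0.01 0.14 0;-0.2 -0.02 0.29 0;-0.3 -0.03 0.43 0;-0.3 -0.03 0.43 0;-0.3 -0.03 0.43 0;-0.3 -0.03 0.43 0;-0.3 -0.03 0.43 0;0 0 0.8 0;0 0 1 0;0 0 1 0"}}

```text
time_s: 6.15
tcp_pos: [0.5036, -0.1354, 0.2193]
ee_rot: [[0.996, 0.093, -0.004], [0.093, -0.996, 0.0], [-0.004, -0.001, -1.0]]
wrist_force: [0.4, -0.6, -1.1]
gripper_width: 0.893
gripper_force: 30.0
```

{"api": "move_arm", "payload": {"targets": "0 0.2 0.8 0;0 0.4 0.8 0;0 0.6 0.6 0;0 0.9 0 0;0 0.9 0 0;0 0.9 0 0;0 0.9 0 0;0 0.9 0 0;0 0.9 0 0;0 0.9 0 0"}}

```text
time_s: 6.98
tcp_pos: [0.5041, 0.0525, 0.2736]
ee_rot: [[0.996, 0.093, -0.002], [0.093, -0.996, -0.001], [-0.003, 0.0, -1.0]]
wrist_force: [0.8, 0.5, -0.8]
gripper_width: 0.894
gripper_force: 30.0
```

{"api": "move_arm", "payload": {"targets": "-0.15 0.95 0 0;-0.15 0.95 0 0;-0.15 0.95 0 0;-0.15 0.95 0 0;-0.15 0.95 0 0;-0.15 0.95 0 0;-0.15 0.95 0 0;-0.15 0.95 0 0;-0.15 0.95 0 0;-0.15 0.95 0 0"}}

```text
time_s: 7.82
tcp_pos: [0.467, 0.2894, 0.2736]
ee_rot: [[0.996, 0.093, -0.002], [0.093, -0.996, -0.002], [-0.002, 0.001, -1.0]]
wrist_force: [1.0, 0.6, -0.6]
gripper_width: 0.895
gripper_force: 30.0
```

{"api": "move_arm", "payload": {"targets": "-0.1 0.9 0 0;-0.1 0.9 0 0;-0.1 0.9 0 0;-0.1 0.7 0 0;0 0.4 0 0;0 0 0 0;0 0 0 0"}}

```text
time_s: 8.4
tcp_pos: [0.4583, 0.3842, 0.2731]
ee_rot: [[0.996, 0.094, -0.001], [0.094, -0.996, -0.001], [-0.001, 0.001, -1.0]]
wrist_force: [-0.7, -0.0, -0.9]
gripper_width: 0.892
gripper_force: 30.0
```

```bash
python3 - <<'E'
from h import *
t,s=capture("top"),capture("side")
A=cv2.resize(t["image"][150:290,120:260],(400,400),interpolation=cv2.INTER_CUBIC)
B=cv2.resize(s["image"][90:200,210:320],(400,400),interpolation=cv2.INTER_CUBIC)
cv2.imwrite("pics/a2.png",cv2.hconcat([A,B])); print(sense()["tcp_pos"],sense()["time_s"])
E
```

```text
[0.45864843 0.38361655 0.27343713] 8.5
```

View pics/a2.png

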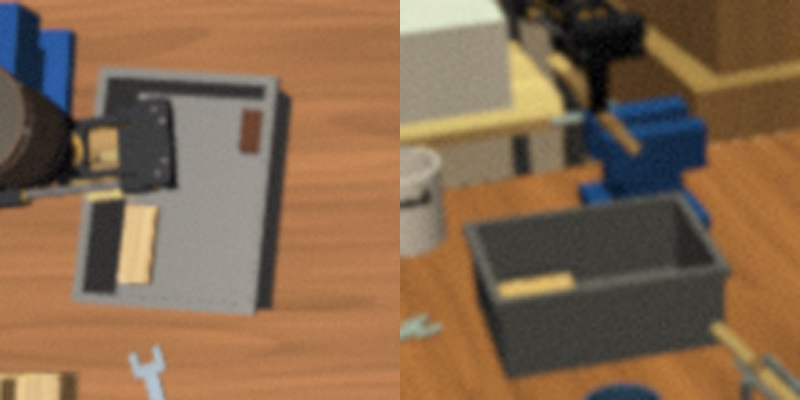

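The broken template is held above the crate and leaning as before. The rim centre, at about (182,217), matches the estimate.

{"api": "move_arm", "payload": {"targets": "0 -0.1 -0.6 0;0 -0.1 -1 0;0 0 -1 0;0 0 -1 0;0 0 -1 0;0 0 -1 0;0 0 -0.7 0;0 0 -0.4 0;0 0 0 0;0 0 0 0"}}

```text
time_s: 9.33
tcp_pos: [0.4592, 0.3795, 0.1064]
ee_rot: [[0.996, 0.093, 0.001], [0.093, -0.996, -0.0], [0.001, 0.0, -1.0]]
wrist_force: [0.6, -0.1, -0.6]
gripper_width: 0.895
gripper_force: 30.0
```

{"api": "move_arm", "payload": {"targets": "0 0 0 0;0 0 0 0;0 0 0 0;0 0 0 0;0 0 0.3 0;0 0 0.6 0;0 0 1 0;0 0 1 0;0 0 1 0;0 0 1 0", "gripper": 87}}

```text
time_s: 10.17
tcp_pos: [0.4586, 0.3797, 0.2305]
ee_rot: [[0.996, 0.094, 0.001], [0.094, -0.996, 0.001], [0.001, -0.001, -1.0]]
wrist_force: [-0.5, 0.1, -0.2]
gripper_width: 0.999
gripper_force: 0.0
```

{"api": "move_arm", "payload": {"targets": "0 0 1 0;0 0 1 0;0 -0.3 0.5 0;0 -0.6 0 0;0 -1 0 0;0 -1 0 0;0 -1 0 0;0 -1 0 0;0 -1 0 0;0 -1 0 0"}}

```text
time_s: 11.0
tcp_pos: [0.4573, 0.2045, 0.2893]
ee_rot: [[0.996, 0.093, -0.003], [0.093, -0.996, -0.002], [-0.003, 0.001, -1.0]]
wrist_force: [0.0, 0.0, 0.1]
gripper_width: 0.999
gripper_force: 0.0
```

```bash
python3 - <<'E'
from h import *
t,s=capture("top"),capture("side")
A=cv2.resize(t["image"][150:290,120:260],(400,400),interpolation=cv2.INTER_CUBIC)
B=cv2.resize(t["image"][150:230,375:455],(400,400),interpolation=cv2.INTER_CUBIC)
cv2.imwrite("pics/a3.png",cv2.hconcat([A,B])); print(sense()["tcp_pos"],sense()["time_s"])
E
```

```text
[0.4572024  0.20319507 0.28984508] 11.1
```

View pics/a3.png

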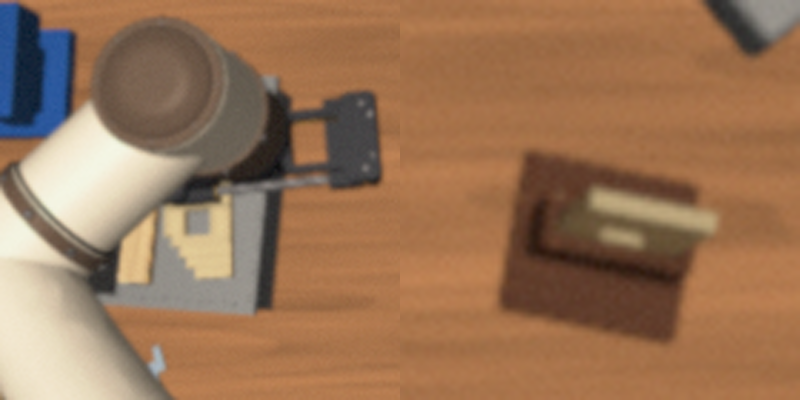

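The broken template lies flat in the crate with its window at (197,220), and the spare stands undisturbed. Next I fetch the spare.

{"api": "move_arm", "payload": {"targets": "0.1 -0.96 0 -0.15;0.1 -0.96 0 -0.15;0.1 -0.96 0 -0.15;0.1 -0.96 0 -0.15;0.1 -0.96 0 -0.15;0.1 -0.96 0 -0.15;0.1 -0.96 0 -0.15;0.1 -0.96 0 -0.15;0.1 -0.96 0 -0.15;0.1 -0.96 0 -0.15"}}

```text
time_s: 11.93
tcp_pos: [0.4827, -0.034, 0.2896]
ee_rot: [[0.999, -0.038, -0.002], [-0.038, -0.999, 0.0], [-0.002, 0.0, -1.0]]
wrist_force: [0.8, 0.3, 0.0]
gripper_width: 1.003
gripper_force: 0.0
```

{"api": "move_arm", "payload": {"targets": "0.1 -0.96 0 -0.15;0.1 -0.96 0 -0.15;0.1 -0.96 0 -0.15;0.1 -0.96 0 -0.15;0.1 -0.96 0 -0.15;0.1 -0.96 0 -0.15;0.1 -0.96 0 -0.15;0.1 -0.96 0 -0.15;0.1 -0.96 0 -0.15;0.1 -0.96 0 -0.15"}}

```text
time_s: 12.77
tcp_pos: [0.5078, -0.2736, 0.2894]
ee_rot: [[0.986, -0.168, -0.002], [-0.168, -0.986, 0.001], [-0.002, -0.001, -1.0]]
wrist_force: [-0.2, -0.3, -0.3]
gripper_width: 1.002
gripper_force: 0.0
```

{"api": "move_arm", "payload": {"targets": "0.1 -0.96 0 -0.15;0.1 -0.96 0 -0.15;0.1 -0.96 0 -0.15;0 -0.7 0 -0.05;0 0 -0.7 0;0 0 -1 0;0 0 -1 0;0 0 -0.7 0;0 0 0 0;0 0 0 0"}}

```text
time_s: 13.6
tcp_pos: [0.5153, -0.362, 0.2043]
ee_rot: [[0.978, -0.21, -0.004], [-0.21, -0.978, 0.001], [-0.004, -0.0, -1.0]]
wrist_force: [0.2, -0.2, 0.3]
gripper_width: 1.003
gripper_force: 0.0
```

```bash
python3 - <<'E'
from h import *
s=capture("side");x=sense();p=x["tcp_pos"];R=x["ee_rot"];print(p,R[:2,0])
B=cv2.resize(s["image"][195:315,310:450],(700,600),interpolation=cv2.INTER_CUBIC)
P=[[.515,-.373,.142]]
for sg in (1,-1): P+=[p+R@[0,sg*.0435,0]]
a=np.deg2rad(-12.1)
for sg in (1,-1): P+=[np.array([.515,-.373,.142])+sg*.039*np.array([-np.sin(a),np.cos(a),0])]
print(np.round((proj(s,P)-[310,195])*5).tolist()); cv2.imwrite("pics/a4.png",B)
E
```

```text
[ 0.51621769 -0.36239185  0.20600541] [ 0.97770605 -0.20997811]
[[266.0, 299.0], [289.0, 245.0], [245.0, 151.0], [247.0, 257.0], [286.0, 344.0]]
```

View pics/a4.png

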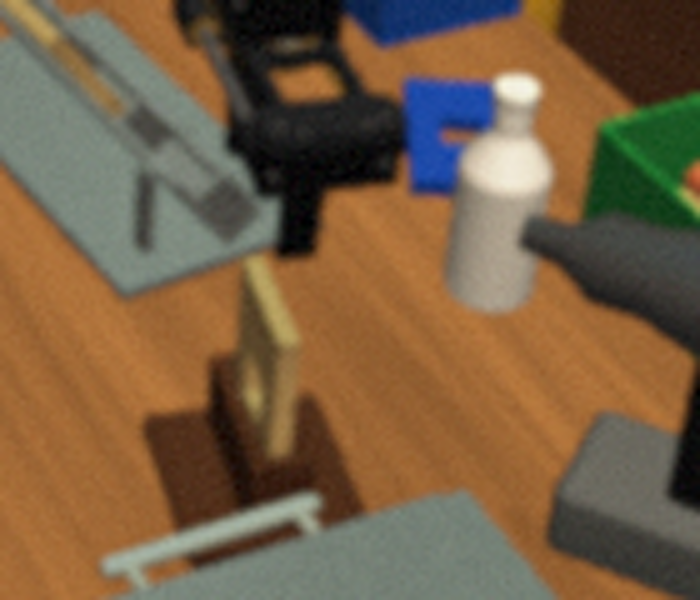

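{"api": "move_arm", "payload": {"targets": "0 -0.22 0 0;0 -0.22 0 0;0 0 -0.5 0;0 0 -0.7 0;0 0 -0.8 0;0 0 -0.8 0;0 0 -0.7 0;0 0 -0.5 0;0 0 0 0;0 0 0 0"}}

```text
time_s: 14.48
tcp_pos: [0.5164, -0.3739, 0.1062]
ee_rot: [[0.978, -0.21, 0.0], [-0.21, -0.978, -0.001], [0.0, 0.0, -1.0]]
wrist_force: [-0.5, -0.3, 0.8]
gripper_width: 1.0
gripper_force: 0.0
```

{"api": "move_arm", "payload": {"targets": "0 0 0 0;0 0 0 0;0 0 0 0;0 0 0 0;0 0 0 0;0 0 0 0", "gripper": 60}}

```text
time_s: 14.98
tcp_pos: [0.5171, -0.3736, 0.1074]
ee_rot: [[0.978, -0.21, 0.003], [-0.21, -0.978, -0.002], [0.003, 0.001, -1.0]]
wrist_force: [-0.0, 0.9, 6.2]
gripper_width: 0.897
gripper_force: 29.9
```

{"api": "move_arm", "payload": {"targets": "0 0 0.2 0;0 0 0.5 0;0 0 0.8 0;0 0 0.8 0;0 0 0.8 0;0 0 0.8 0;0 0 0.8 0;0 0 0.5 0;0 0 0 0;0 0 0 0"}}

```text
time_s: 15.82
tcp_pos: [0.5159, -0.3729, 0.2355]
ee_rot: [[0.978, -0.211, 0.0], [-0.211, -0.978, 0.001], [-0.0, -0.001, -1.0]]
wrist_force: [0.0, 0.3, -0.8]
gripper_width: 0.895
gripper_force: 30.0
```

{"api": "move_arm", "payload": {"targets": "0.18 0.81 0 0.3;0.18 0.81 0 0.3;0.18 0.81 0 0.3;0.18 0.81 0 0.3;0.18 0.81 0 0.3;0.18 0.81 0 0.3;0.18 0.81 0 0.3;0.18 0.81 0 0.3;0.18 0.81 0 0.3;0.18 0.81 0 0.3"}}

```text
time_s: 16.65
tcp_pos: [0.5601, -0.1694, 0.2334]
ee_rot: [[0.999, 0.051, -0.004], [0.051, -0.999, 0.001], [-0.004, -0.001, -1.0]]
wrist_force: [-0.9, 0.2, -1.4]
gripper_width: 0.895
gripper_force: 30.0
```

{"api": "move_arm", "payload": {"targets": "0.2 0.8 0 0.3;0.2 0.8 0 0.19;0 0 -0.6 0;0 0 -0.8 0;0 0 -0.6 0;0 0 0 0;0 0 0 0"}}

```text
time_s: 17.23
tcp_pos: [0.5699, -0.1307, 0.1837]
ee_rot: [[0.996, 0.092, -0.005], [0.092, -0.996, -0.0], [-0.005, -0.0, -1.0]]
wrist_force: [-0.3, -0.2, 0.2]
gripper_width: 0.891
gripper_force: 30.0
```

```bash
python3 - <<'E'
from h import *
s=capture("side");t=capture("top");x=sense();p=x["tcp_pos"];R=x["ee_rot"];print(p,R[:2,0])
B=cv2.resize(s["image"][165:255,290:390],(600,540),interpolation=cv2.INTER_CUBIC)
c,q=np.cos(.0921),np.sin(.0921)
def Wk(X,Y,Z): return [.5802+c*X-q*Y,-.0308+q*X+c*Y,Z]
yc=-.0985
b=p[2]-.0948
P=[Wk(-.0174-.006,yc-.039,b),Wk(-.0174+.006,yc-.039,b),Wk(-.0174-.006,yc-.039,b+.13),Wk(-.0174+.006,yc-.039,b+.13),Wk(-.0174-.006,yc+.039,b+.13)]
U=[Wk(-.0082,-.147,.0732),Wk(-.0406,-.147,.081)]
print(np.round((proj(s,P+U)-[290,165])*6).tolist()); cv2.imwrite("pics/a5.png",B)
E
```

```text
[ 0.57144962 -0.13092325  0.18610618] [0.99570427 0.09259011]
[[343.0, 365.0], [362.0, 359.0], [355.0, 160.0], [375.0, 155.0], [277.0, 93.0], [375.0, 394.0], [324.0, 399.0]]
```

View pics/a5.png

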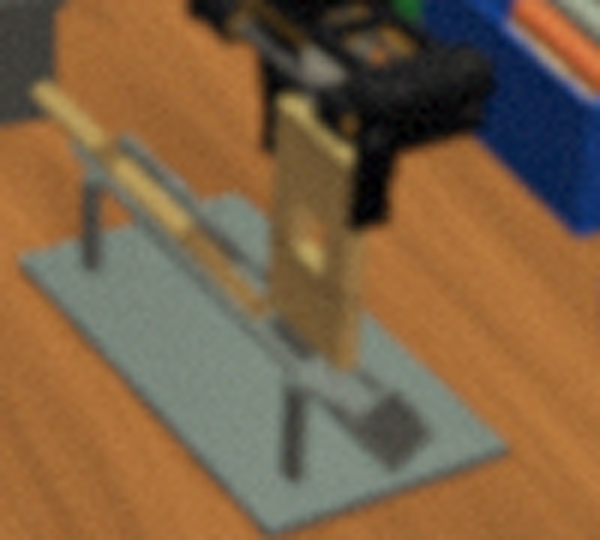

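The spare hangs upright over slot 0. Its lower near corner is at about (340,368), within 1 px of my model. Next I lower it into the mouth.

{"api": "move_arm", "payload": {"targets": "0 0 -0.4 0;0 0 -0.4 0;0 0 -0.3 0;0 0 -0.2 0;0 0 0 0;0 0 0 0"}}

```text
time_s: 17.83
tcp_pos: [0.5719, -0.1307, 0.1533]
ee_rot: [[0.996, 0.093, 0.002], [0.093, -0.996, -0.0], [0.002, 0.0, -1.0]]
wrist_force: [1.8, -0.4, 0.3]
gripper_width: 0.892
gripper_force: 30.0
```

{"api": "move_arm", "payload": {"targets": "0 0 -0.04 0;0 0 -0.04 0;0 0 -0.04 0;0 0 0 0"}}

```text
time_s: 18.17
tcp_pos: [0.5719, -0.1307, 0.1511]
ee_rot: [[0.996, 0.093, 0.002], [0.093, -0.996, -0.0], [0.002, 0.001, -1.0]]
wrist_force: [1.9, 0.6, 3.4]
gripper_width: 0.891
gripper_force: 30.0
```

Contact came where the model said, with the force along the wall normal. Now I lean it, with its lower corner held against the wall.

{"api": "move_arm", "payload": {"targets": "-0.2 -0.018 -0.007 0;-0.2 -0.018 -0.007 0;-0.2 -0.018 -0.007 0;-0.2 -0.018 -0.007 0;0 0 0 0"}}

```text
time_s: 18.58
tcp_pos: [0.5491, -0.1325, 0.1488]
ee_rot: [[0.996, 0.092, -0.003], [0.092, -0.996, 0.001], [-0.003, -0.001, -1.0]]
wrist_force: [1.9, 0.9, -0.3]
gripper_width: 0.893
gripper_force: 30.0
```

{"api": "move_arm", "payload": {"targets": "-0.19 -0.018 -0.04 0;-0.19 -0.018 -0.04 0;-0.19 -0.018 -0.04 0;-0.2 -0.018 -0.04 0;0 0 0 0"}}

```text
time_s: 19.0
tcp_pos: [0.5306, -0.1344, 0.1453]
ee_rot: [[0.996, 0.092, -0.001], [0.092, -0.996, 0.0], [-0.001, -0.0, -1.0]]
wrist_force: [1.7, 0.8, -0.3]
gripper_width: 0.894
gripper_force: 30.0
```

Next come seg3 and the last 5°, then a check picture.

{"api": "move_arm", "payload": {"targets": "-0.18 -0.017 -0.07 0;-0.18 -0.017 -0.08 0;-0.18 -0.017 -0.07 0;-0.19 -0.017 -0.08 0;0 0 0 0;0 0 0 0"}}

```text
time_s: 19.5
tcp_pos: [0.5126, -0.1361, 0.1378]
ee_rot: [[0.996, 0.092, -0.002], [0.092, -0.996, -0.0], [-0.002, -0.0, -1.0]]
wrist_force: [1.1, 0.5, -0.5]
gripper_width: 0.892
gripper_force: 30.0
```

```bash
python3 - <<'E'
from h import *
s=capture("side");t=capture("top");x=sense();print(x["tcp_pos"],x["wrist_force"])
B=cv2.resize(s["image"][165:255,290:390],(600,540),interpolation=cv2.INTER_CUBIC)
cv2.imwrite("pics/a6.png",B)
E
```

```text
[ 0.51271045 -0.13606286  0.13782521] [0.90109035 0.76104876 1.46843491]
```

View pics/a6.png

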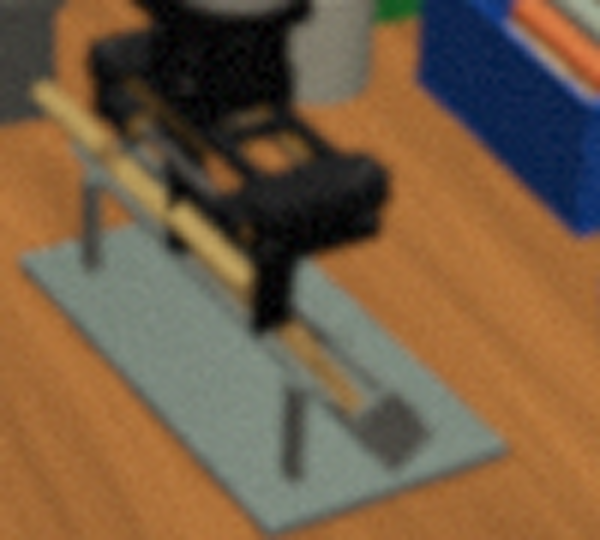

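It leans about 30°, with its lower end inside the slot at about (345,395). I finish the lean and then slide it down the slot.

{"api": "move_arm", "payload": {"targets": "-0.17 -0.016 -0.1 0;-0.17 -0.016 -0.1 0;0 0 0 0;0.08 0.008 -0.12 0;0.08 0.008 -0.12 0;0.08 0.008 -0.12 0;0.08 0.008 -0.12 0;0.08 0.008 -0.12 0;0 0 0 0"}}

```text
time_s: 20.35
tcp_pos: [0.5163, -0.1358, 0.1177]
ee_rot: [[0.996, 0.093, 0.001], [0.093, -0.996, -0.0], [0.001, 0.0, -1.0]]
wrist_force: [4.7, -0.6, 1.7]
gripper_width: 0.894
gripper_force: 30.0
```

{"api": "move_arm", "payload": {"targets": "0.08 0.008 -0.12 0;0.08 0.008 -0.12 0;0.09 0.008 -0.12 0;0.09 0.008 -0.12 0;0 0 0 0;0 0 0 0"}}

```text
time_s: 20.85
tcp_pos: [0.5253, -0.1351, 0.1065]
ee_rot: [[0.996, 0.093, 0.003], [0.093, -0.996, -0.0], [0.003, 0.001, -1.0]]
wrist_force: [5.7, -1.1, 3.4]
gripper_width: 0.892
gripper_force: 30.0
```

{"api": "move_arm", "payload": {"targets": "0.046 0.004 -0.066 0;0.046 0.004 -0.066 0;0 0 0 0;0 0 0 0"}}

```text
time_s: 21.18
tcp_pos: [0.5277, -0.1349, 0.1038]
ee_rot: [[0.996, 0.093, 0.004], [0.093, -0.996, -0.0], [0.004, 0.001, -1.0]]
wrist_force: [5.1, 0.6, 7.2]
gripper_width: 0.89
gripper_force: 30.0
```

{"api": "move_arm", "payload": {"targets": "0.023 0.002 -0.033 0;0.023 0.002 -0.033 0;0 0 0 0;0 0 0 0"}}

```text
time_s: 21.52
tcp_pos: [0.5289, -0.1348, 0.1025]
ee_rot: [[0.996, 0.093, 0.004], [0.093, -0.996, -0.001], [0.004, 0.001, -1.0]]
wrist_force: [3.2, 0.7, 8.2]
gripper_width: 0.893
gripper_force: 30.0
```

{"api": "move_arm", "payload": {"targets": "0.023 0.002 -0.033 0;0.023 0.002 -0.033 0;0 0 0 0;0 0 0 0"}}

```text
time_s: 21.85
tcp_pos: [0.529, -0.1348, 0.1021]
ee_rot: [[0.996, 0.094, 0.002], [0.094, -0.996, -0.001], [0.002, 0.001, -1.0]]
wrist_force: [-0.8, 2.3, 16.3]
gripper_width: 0.895
gripper_force: 30.0
```

{"api": "move_arm", "payload": {"targets": "0.023 0.002 -0.033 0;0.023 0.002 -0.033 0;0 0 0 0;0 0 0 0"}}

```text
time_s: 22.18
tcp_pos: [0.529, -0.1349, 0.102]
ee_rot: [[0.996, 0.094, -0.0], [0.094, -0.996, -0.002], [-0.0, 0.001, -1.0]]
wrist_force: [-6.3, 2.4, 26.5]
gripper_width: 0.89
gripper_force: 30.0
```

It is on the floor of the slot: the motion stopped and the force rose along the slot. I ease the preload, release and rise.

{"api": "move_arm", "payload": {"targets": "-0.04 -0.004 0.06 0;0 0 0 0;0 0 0 0"}}

```text
time_s: 22.43
tcp_pos: [0.529, -0.1349, 0.1021]
ee_rot: [[0.996, 0.094, 0.002], [0.094, -0.996, -0.001], [0.002, 0.001, -1.0]]
wrist_force: [-0.6, 1.4, 18.3]
gripper_width: 0.893
gripper_force: 30.0
```

{"api": "move_arm", "payload": {"targets": "0 0 0 0;0 0 0 0;0 0 0 0;0 0 0 0;0 0 0 0;0 0 0.2 0;0 0 0.4 0;0 0 0.7 0;0 0 0.8 0;0 0 0.8 0", "gripper": 84}}

```text
time_s: 23.27
tcp_pos: [0.5283, -0.1347, 0.1733]
ee_rot: [[0.996, 0.093, -0.0], [0.093, -0.996, -0.0], [-0.0, 0.0, -1.0]]
wrist_force: [1.0, 0.1, 0.6]
gripper_width: 0.965
gripper_force: 0.0
```

{"api": "move_arm", "payload": {"targets": "0 0 0.9 0;0 0 0.9 0;-0.5 -0.5 0.9 0;-0.9 -0.9 0.4 0;-0.9 -0.9 0 0;-0.5 -0.9 0 0;0 -0.9 0 0;0 -0.9 0 0;0 -0.5 0 0;0 0 0 0"}}

```text
time_s: 24.1
tcp_pos: [0.4583, -0.2739, 0.2498]
ee_rot: [[0.996, 0.09, 0.0], [0.09, -0.996, -0.0], [0.0, 0.0, -1.0]]
wrist_force: [0.5, -0.2, 0.8]
gripper_width: 0.963
gripper_force: 0.0
```

```bash
python3 - <<'E'
from h import *
s=capture("side");t=capture("top");x=sense();print(x["tcp_pos"],x["time_s"])
B=cv2.resize(s["image"][165:255,290:390],(400,360),interpolation=cv2.INTER_CUBIC)
A=cv2.resize(t["image"][145:217,260:370],(400,360),interpolation=cv2.INTER_CUBIC)
cv2.imwrite("pics/a7.png",cv2.hconcat([A,B]))
E
```

```text
[ 0.45827831 -0.27206804  0.24944451] 24.2
```

View pics/a7.png

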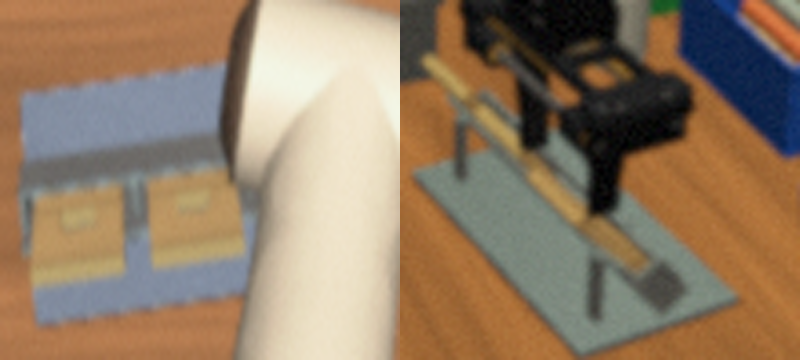

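I have now used 11 picture views, one over the limit of 10. So the last check will be numeric: clear the arm from view, then compare the slot-0 patch with its neighbours, rectified in the template plane.

{"api": "move_arm", "payload": {"targets": "-0.5 -0.8 0.3 0;-0.5 -0.8 0.3 0;-0.5 -0.8 0.3 0;-0.5 -0.8 0 0;-0.5 -0.8 0 0;-0.5 -0.8 0 0;-0.5 -0.8 0 0;-0.5 -0.8 0 0;-0.5 -0.8 0 0;0 0 0 0"}}

```text
time_s: 25.03
tcp_pos: [0.3448, -0.4535, 0.2717]
ee_rot: [[0.996, 0.091, -0.001], [0.091, -0.996, -0.0], [-0.001, -0.0, -1.0]]
wrist_force: [-0.5, -0.5, 0.5]
gripper_width: 0.966
gripper_force: 0.0
```

```bash
python3 - <<'E'
from h import *
t=capture("top");s=capture("side")
c,q=np.cos(.0921),np.sin(.0921)
def sl(y,h,n):
    X=-.0004-.574*h+.819*n; return [.5802+c*X-q*y,-.0308+q*X+c*y,.0237+.819*h+.574*n]
def rect(C,im,y0):
    hs=np.arange(.05,.1601,.002); ys=np.arange(-.05,.0501,.002)
    P=proj(C,[sl(y0+y,h,.012) for h in hs for y in ys]).astype(np.float32).reshape(len(hs),len(ys),2)
    return cv2.remap(im,P[...,0],P[...,1],cv2.INTER_LINEAR).astype(np.float32)
old=cv2.imread("pics/top0.png")
R={k:cv2.cvtColor(rect(t,t["image"],y).astype(np.uint8),cv2.COLOR_BGR2GRAY).astype(np.float32) for k,y in((0,-.1),(1,0),(2,.1))}
O={k:cv2.cvtColor(rect(t,old,y).astype(np.uint8),cv2.COLOR_BGR2GRAY).astype(np.float32) for k,y in((0,-.1),(1,0),(2,.1))}
for a,b in((0,1),(0,2),(1,2)):
    sh,r=cv2.phaseCorrelate(R[a],R[b],cv2.createHanningWindow(R[a].shape[::-1],cv2.CV_32F)); print(a,b,"shift mm y,h",np.round(np.array(sh)*2,1),round(r,2),"corr",np.corrcoef(R[a].ravel(),R[b].ravel())[0,1].round(3))
for k in R: print(k,"new vs old",np.abs(R[k]-O[k]).mean().round(1), "h-profile",R[k][:,15:36].mean(1)[::4].astype(int))
# side view: top-edge strips per slot
for y0 in(-.1,0,.1):
    P=proj(s,[sl(y0+y,.13,n) for y in(-.02,0,.02) for n in(-.012,-.006,0,.006,.012,.018,.024)]).astype(np.float32).reshape(1,-1,2)
    print("side",y0,cv2.remap(s["image"],P[...,0],P[...,1],1)[0,:,2].reshape(3,7).mean(0).astype(int))
# anything else moved: mug, tin, glue
d=np.abs(t["image"].astype(int)-old).mean(2)
for n,(u,v) in dict(mug=(282,238),tin=(223,126),glue=(385,125)).items(): print(n,d[v-14:v+15,u-14:u+15].mean().round(1))
E
```

```text
0 1 shift mm y,h [ 1.2 -0.2] 0.44 corr 0.702
0 2 shift mm y,h [-0.5  1.1] 0.43 corr 0.684
1 2 shift mm y,h [-6.8 -1.6] 0.32 corr 0.94
0 new vs old 10.6 h-profile [160 157 148 143 154 168 171 171 170 167 162 157 158 160]
1 new vs old 5.7 h-profile [154 159 158 154 153 155 155 153 149 148 156 163 162 152]
2 new vs old 5.7 h-profile [153 158 158 153 151 154 155 152 149 148 155 163 163 152]
side -0.1 [70 59 56 42 18 21 46]
side 0 [11 11 12  8 11 10 18]
side 0.1 [147  82  35  49  65  73  81]
mug 4.4
tin 5.6
glue 5.1
```

The arm still blocks the side view, and it may be shading slot 0. I move it back to its start side and measure again.

{"api": "move_arm", "payload": {"targets": "0.5 0.95 0 0;0.5 0.95 0 0;0.5 0.95 0 0;0.5 0.95 0 0;0.5 0.95 0 0;0.5 0.95 0 0;0.5 0.95 0 0;0.5 0.95 0 0;0.5 0.95 0 0;0.5 0.95 0 0"}}

```text
time_s: 25.97
tcp_pos: [0.4715, -0.2116, 0.2722]
ee_rot: [[0.995, 0.095, 0.001], [0.095, -0.995, 0.0], [0.001, -0.0, -1.0]]
wrist_force: [0.5, 0.2, -0.9]
gripper_width: 0.964
gripper_force: 0.0
```

{"api": "move_arm", "payload": {"targets": "0 0.95 0 0;0 0.95 0 0;0 0.95 0 0;0 0.95 0 0;0 0.95 0 0;0 0.95 0 0;0 0.95 0 0;0 0.95 0 0;0 0.95 0 0;0 0.95 0 0"}}

```text
time_s: 26.8
tcp_pos: [0.4701, 0.0255, 0.2722]
ee_rot: [[0.995, 0.095, 0.0], [0.095, -0.995, 0.001], [0.0, -0.0, -1.0]]
wrist_force: [0.4, -0.6, 0.3]
gripper_width: 0.968
gripper_force: 0.0
```

{"api": "move_arm", "payload": {"targets": "-0.4 0.95 0 0;-0.4 0.95 0 0;-0.4 0.95 0 0;-0.4 0.95 0 0;-0.4 0.95 0 0;-0.4 0.95 0 0;-0.4 0.95 0 0;-0.4 0.95 0 0;-0.4 0.95 0 0;-0.4 0.95 0 0"}}

```text
time_s: 27.63
tcp_pos: [0.3689, 0.2623, 0.2722]
ee_rot: [[0.995, 0.095, 0.0], [0.095, -0.995, 0.001], [0.0, -0.001, -1.0]]
wrist_force: [1.1, -0.7, 0.6]
gripper_width: 0.967
gripper_force: 0.0
```

{"api": "move_arm", "payload": {"targets": "-0.7 0.95 0 0;-0.7 0.95 0 0;-0.7 0.95 0 0;-0.7 0.95 0 0;-0.7 0.95 0 0;-0.7 0.95 0 0;-0.7 0.95 0 0;-0.7 0.95 0 0;-0.7 0.95 0 0;0 0 0 0"}}

```text
time_s: 28.47
tcp_pos: [0.2096, 0.4777, 0.2716]
ee_rot: [[0.995, 0.099, -0.0], [0.099, -0.995, 0.001], [-0.0, -0.001, -1.0]]
wrist_force: [-0.3, 0.8, -0.8]
gripper_width: 0.97
gripper_force: 0.0
```

```bash
cat > chk.py <<'E'
from h import *
t=capture("top");s=capture("side");print(sense()["tcp_pos"])
c,q=np.cos(.0921),np.sin(.0921)
def sl(y,h,n):
    X=-.0004-.574*h+.819*n; return [.5802+c*X-q*y,-.0308+q*X+c*y,.0237+.819*h+.574*n]
def wood(im): # red minus blue: wood vs grey
    im=im.astype(np.float32); return im[...,2]-im[...,0]
hs=np.arange(.04,.1601,.002); ys=np.arange(-.05,.0501,.002)
def rect(C,im,y0):
    P=proj(C,[sl(y0+y,h,.012) for h in hs for y in ys]).astype(np.float32).reshape(len(hs),len(ys),2)
    return wood(cv2.remap(im,P[...,0],P[...,1],cv2.INTER_LINEAR))
old=cv2.imread("pics/top0.png")
R=[rect(t,t["image"],y) for y in(-.1,0,.1)];O=[rect(t,old,y) for y in(-.1,0,.1)]
for k in range(3):
    print("slot",k,"diff from start",np.abs(R[k]-O[k]).mean().round(1),"corr with slot1",np.corrcoef(R[k].ravel(),R[1].ravel())[0,1].round(3))
    print("  h profile",R[k][:,17:34].mean(1)[::3].astype(int)); print("  y profile upper",R[k][30:44].mean(0)[::3].astype(int))
for y0 in(-.1,0,.1):
    P=proj(s,[sl(y0+y,h,.0) for y in(-.025,0,.025) for h in np.arange(.11,.151,.004)]).astype(np.float32).reshape(1,-1,2)
    print("side",y0,wood(cv2.remap(s["image"],P[...,0],P[...,1],1))[0].reshape(3,-1).mean(0).astype(int))
    P=proj(s,[sl(y0+y,.13,n) for y in(-.025,0,.025) for n in np.arange(-.018,.031,.004)]).astype(np.float32).reshape(1,-1,2)
    print("   across",wood(cv2.remap(s["image"],P[...,0],P[...,1],1))[0].reshape(3,-1).mean(0).astype(int))
E
python3 chk.py
```

```text
[0.21139608 0.47471675 0.27162535]
slot 0 diff from start 22.6 corr with slot1 0.651
  h profile [ 89  87  85  80  68  56  58  74  91 100 102 102 101 101 100  96  92  88
  86  80  62]
  y profile upper [ 97  79  83  99  99 101 100 101 101 101 101 102 101 101 102  59 -20]
slot 1 diff from start 0.9 corr with slot1 1.0
  h profile [ 84  82  81  79  77  75  77  83  89  91  91  91  88  85  82  80  78  72
  50  15 -15]
  y profile upper [-24 -25  16  84  87  87  87  86  87  87  87  88  88  88  88  47 -21]
slot 2 diff from start 0.9 corr with slot1 0.82
  h profile [ 85  83  81  80  79  76  76  81  88  91  91  91  89  86  82  80  79  74
  56  22 -11]
  y profile upper [-25 -22   7  83  87  87  87  87  87  88  88  88  88  88  88  80  63]
side -0.1 [70 74 77 82 83 83 83 83 80 75 70]
   across [-1 -2  0 18 66 92 94 79 46 14  4  1  1]
side 0 [20 21 21 23 25 26 28 29 29 29 30]
   across [17 35 44 34 20 41 79 89 72 35 13 35 77]
side 0.1 [54 56 61 61 59 56 58 59 60 54 48]
   across [103 101  96  77  59  61  79  89  93  99 105 108 107]
```

```bash
cat >> chk.py <<'E'
print("---")
hs=np.arange(.03,.19,.004)
old_s=cv2.imread("pics/side0.png")
for y0 in(-.1,0,.1):
    for y in(-.025,0.0,.025):
        P=proj(t,[sl(y0+y,h,.012) for h in hs]).astype(np.float32).reshape(1,-1,2)
        for n,im in(("new",t["image"]),("old",old)): 
            print(y0,y,n,wood(cv2.remap(im,P[...,0],P[...,1],1))[0].astype(int))
E
python3 chk.py | sed -n '/---/,$p'
```

```text
---
-0.1 -0.025 new [ 90  93  95  97  98  99 101 101 102 102 103 103 104 104 102 101 102 101
 102 101 100  98  98  98  98  96  93  91  88  87  85  80  73  53  28   0
 -18 -26 -25 -23]
-0.1 -0.025 old [ 82  87  87  85  86  87  89  90  92  92  92  91  90  90  90  91  91  91
  90  90  90  91  91  90  90  90  90  87  82  67  44  16 -12 -22 -29 -30
 -30 -29 -26 -21]
-0.1 0.0 new [ 90  91  90  88  86  85  83  79  71  59  51  49  54  68  82  93  99 101
 101 100 100 101 101 101  99  98  94  90  88  86  85  80  75  51  26  -2
 -20 -28 -31 -32]
-0.1 0.0 old [ 83  86  86  82  81  81  79  76  74  73  72  72  75  82  87  89  91  90
  91  92  93  92  91  91  91  91  89  87  83  69  44  17 -10 -22 -30 -31
 -31 -32 -32 -31]
-0.1 0.025 new [ 91  93  95  96  97  99 102 103 103 103 103 103 102 102 103 103 103 103
 104 104 103 101 100  99  98  97  94  91  88  86  85  81  73  53  28   1
 -21 -29 -33 -32]
-0.1 0.025 old [ 86  87  87  87  87  89  91  91  91  91  91  90  89  90  91  90  90  88
  87  82  74  61  44  28  13  -5 -15 -26 -29 -31 -31 -30 -31 -32 -33 -33
 -32 -32 -32 -31]
0 -0.025 new [ 82  86  8
[... 1395 characters left out ...]
 new [ 85  86  86  84  83  82  80  78  77  73  69  70  72  80  87  90  91  93
  91  90  90  89  88  85  81  80  79  76  73  61  44  21  -1 -19 -27 -31
 -30 -30 -31 -30]
0.1 0.0 old [ 80  83  84  83  81  80  78  77  76  72  69  71  73  81  86  90  92  91
  91  90  89  88  85  82  81  80  79  77  75  62  46  22  -1 -19 -27 -30
 -31 -31 -30 -30]
0.1 0.025 new [ 82  86  86  86  86  86  88  90  90  92  92  93  93  93  93  94  94  94
  93  91  90  90  87  84  83  80  80  78  75  64  49  23   1 -16 -25 -30
 -30 -30 -31 -31]
0.1 0.025 old [ 81  86  86  86  86  86  88  90  91  91  91  91  92  92  93  92  92  92
  91  91  90  89  86  84  81  78  78  77  74  63  48  22   0 -15 -25 -30
 -29 -30 -33 -32]
```

The numeric check shows slots 1 and 2 unchanged. The spare is at floor depth but leans about 7° too far. Its top edge sits 14 mm further out in the template plane while the window edge has not moved. So it has tipped over the wall's top edge, with its foot against the other wall. To mend this I regrip, lift slightly, turn it back upright of 35°, reseat it and release without pressing on the wall.

{"api": "move_arm", "payload": {"targets": "0.45 -0.87 0 0;0.45 -0.87 0 0;0.45 -0.87 0 0;0.45 -0.87 0 0;0.45 -0.87 0 0;0.45 -0.87 0 0;0.45 -0.87 0 0;0.45 -0.87 0 0;0.45 -0.87 0 0;0.45 -0.87 0 -0.08"}}

```text
time_s: 29.5
tcp_pos: [0.3262, 0.2544, 0.2722]
ee_rot: [[0.996, 0.084, 0.0], [0.084, -0.996, 0.001], [0.001, -0.001, -1.0]]
wrist_force: [0.4, -0.1, -0.6]
gripper_width: 0.968
gripper_force: 0.0
```

{"api": "move_arm", "payload": {"targets": "0.45 -0.87 0 0;0.45 -0.87 0 0;0.45 -0.87 0 0;0.45 -0.87 0 0;0.45 -0.87 0 0;0.45 -0.87 0 0;0.45 -0.87 0 0;0.45 -0.87 0 0;0.45 -0.87 0 0;0.45 -0.87 0 0"}}

```text
time_s: 30.33
tcp_pos: [0.4381, 0.037, 0.2723]
ee_rot: [[0.996, 0.084, 0.001], [0.084, -0.996, 0.0], [0.001, -0.0, -1.0]]
wrist_force: [-0.4, -0.8, -0.1]
gripper_width: 0.969
gripper_force: 0.0
```

{"api": "move_arm", "payload": {"targets": "0.45 -0.87 0 0;0.45 -0.87 0 0;0.45 -0.87 0 0;0.45 -0.87 0 0;0.45 -0.87 0 0;0.45 -0.87 0 0;0.4 -0.87 0 0;0.3 -0.7 0 0;0 0 0 0;0 0 0 0"}}

```text
time_s: 31.17
tcp_pos: [0.5226, -0.1319, 0.2717]
ee_rot: [[0.997, 0.083, -0.001], [0.083, -0.997, 0.0], [-0.001, -0.0, -1.0]]
wrist_force: [0.1, 0.7, -1.1]
gripper_width: 0.968
gripper_force: 0.0
```

{"api": "move_arm", "payload": {"targets": "0.1 -0.14 -0.4 0.1;0 0 -0.8 0;0 0 -0.9 0;0 0 -0.9 0;0 0 -0.9 0;0 0 -0.8 0;0 0 -0.5 0;0 0 -0.3 0;0 0 0 0;0 0 0 0"}}

```text
time_s: 32.0
tcp_pos: [0.5259, -0.1338, 0.1346]
ee_rot: [[0.995, 0.095, 0.0], [0.095, -0.995, -0.0], [0.0, 0.0, -1.0]]
wrist_force: [0.5, 0.2, 0.7]
gripper_width: 0.964
gripper_force: 0.0
```

{"api": "move_arm", "payload": {"targets": "0 0 -0.4 0;0 0 -0.4 0;0 0 -0.3 0;0 0 -0.2 0;0 0 -0.1 0;0 0 0 0;0 0 0 0"}}

```text
time_s: 32.58
tcp_pos: [0.526, -0.1342, 0.0993]
ee_rot: [[0.996, 0.094, -0.0], [0.094, -0.996, -0.0], [-0.0, 0.0, -1.0]]
wrist_force: [0.8, -0.1, 0.1]
gripper_width: 0.963
gripper_force: 0.0
```

{"api": "move_arm", "payload": {"targets": "0 0 0 0;0 0 0 0;0 0 0 0;0 0 0 0;0 0 0 0", "gripper": 60}}

```text
time_s: 33.0
tcp_pos: [0.5262, -0.1342, 0.0997]
ee_rot: [[0.996, 0.094, 0.001], [0.094, -0.996, -0.0], [0.001, 0.0, -1.0]]
wrist_force: [0.2, -0.6, 1.1]
gripper_width: 0.893
gripper_force: 30.0
```

{"api": "move_arm", "payload": {"targets": "-0.05 -0.004 0.07 0;-0.05 -0.004 0.07 0;0 0 0 0;0 0 0 0"}}

```text
time_s: 33.33
tcp_pos: [0.5233, -0.1343, 0.103]
ee_rot: [[0.996, 0.094, 0.0], [0.094, -0.996, 0.0], [0.0, -0.0, -1.0]]
wrist_force: [0.5, 0.3, -0.2]
gripper_width: 0.894
gripper_force: 30.0
```

{"api": "move_arm", "payload": {"targets": "0.13 0.012 0.09 0;0.13 0.012 0.09 0;0.13 0.012 0.09 0;0 0 0 0;0 0 0 0"}}

```text
time_s: 33.75
tcp_pos: [0.5326, -0.1334, 0.1092]
ee_rot: [[0.996, 0.094, -0.002], [0.094, -0.996, 0.0], [-0.002, -0.0, -1.0]]
wrist_force: [-2.0, 0.2, -1.5]
gripper_width: 0.893
gripper_force: 30.0
```

The foot is bearing on the upper wall, so it is turning back. I continue.

{"api": "move_arm", "payload": {"targets": "0.13 0.012 0.09 0;0.13 0.012 0.09 0;0.13 0.012 0.09 0;0.06 0.006 0.05 0;0 0 0 0;0 0 0 0"}}

```text
time_s: 34.25
tcp_pos: [0.5445, -0.1323, 0.1176]
ee_rot: [[0.996, 0.094, 0.0], [0.094, -0.996, 0.0], [0.0, -0.0, -1.0]]
wrist_force: [-2.6, 0.5, -1.7]
gripper_width: 0.889
gripper_force: 30.0
```

```bash
cat > side.py <<'E'
# lean of the spare's near (-y) edge in the side view: sample along candidate edge midlines, find wood contrast
from h import *
s=capture("side");x=sense();p=x["tcp_pos"];im=s["image"].astype(np.float32);wd=im[...,2]-im[...,0]
c,q=np.cos(.0921),np.sin(.0921)
W=lambda X,y,Z:[.5802+c*X-q*y,-.0308+q*X+c*y,Z]
d=p-[.5802,-.0308,0]; X0=c*d[0]+q*d[1]; y0=-q*d[0]+c*d[1]; print("rack tip",np.round([X0,y0,p[2]],4),"force",np.round(x["wrist_force"],1))
# image of near side-face line at y=y0-.039: profile across world X at several Z below the finger tips, and at the top
for Z in(.065,.07,.075,.08,.085,.09,.095):
    Xs=np.arange(-.075,.02,.003); P=proj(s,[W(X,y0-.039,Z) for X in Xs]).astype(np.float32).reshape(1,-1,2)
    print(Z,cv2.remap(wd,P[...,0],P[...,1],1)[0].astype(int))
E
python3 side.py
```

```text
rack tip [-0.0449 -0.0978  0.1176] force [-4.7 -0.8 -1.3]
0.065 [-1 -1  0  0  0  3  4  6  6  4  2  0  0  0 -1  3  8 12 19 30 41 46 45 40
 29 20 11  3  1  0  0  0]
0.07 [-1  0  0  1  2  2  3  4  4  3  2  0  0  0  3 10 13 23 36 48 58 66 67 57
 39 23  7  1  1 -1  0  0]
0.075 [ 0  0  0  0  2  3  5  5  4  1  0  1  2  5  8 15 22 37 50 60 66 71 67 52
 31  9  2  0  0  0 -1  0]
0.08 [-2  0 -2  0  0  1  6  6  5  3  2  3  4  8 17 27 38 49 61 70 74 69 52 30
 11  2  0  0  0  0 -1  5]
0.085 [ 1  0 -1 -1  0  2  4  5  3  3  4  4  7 17 28 40 51 62 73 79 73 57 31 13
  2  0 -1 -1  0  0 10 35]
0.09 [ 0  0  1  0  1  1  1  1  2  2  3  9 17 31 41 51 63 72 79 76 63 41 17  3
 -1 -2 -4 -1  4 17 42 74]
0.095 [ -1   0   0   0   0   1   2   2   4   4  11  23  33  42  49  58  70  78
  78  66  42  14   5   0  -1  -1   0   9  29  55  82 102]
```

The lean now measures about 29°, slightly upright as intended. I bring it back onto the lower wall at about 33°.

{"api": "move_arm", "payload": {"targets": "-0.11 -0.01 -0.08 0;-0.11 -0.01 -0.08 0;-0.11 -0.01 -0.08 0;-0.12 -0.012 -0.08 0;0 0 0 0;0 0 0 0"}}

```text
time_s: 34.8
tcp_pos: [0.5351, -0.1334, 0.1106]
ee_rot: [[0.995, 0.095, 0.005], [0.095, -0.995, -0.0], [0.005, 0.001, -1.0]]
wrist_force: [3.8, -0.9, 0.5]
gripper_width: 0.892
gripper_force: 30.0
```

```bash
python3 side.py
```

```text
rack tip [-0.0545 -0.098   0.1105] force [ 3.2 -0.1  1. ]
0.065 [ 0  0  0  1  1  2  4  5  5  3  0 -1 -1  0  1  5 15 31 48 61 62 52 38 20
  7  5  4  4  4  3  0 -1]
0.07 [ 0  0 -1 -1  0  3  5  6  5  3  2  0  0  1  6 14 29 50 65 71 68 55 33 14
  3  1  0  0  0  1 -1 -2]
0.075 [ 0 -2  0 -1  0  2  3  5  3  3  2  1  2  6 14 31 53 66 72 68 56 33 17  7
  2  3  0  0  0  0 -2 -2]
0.08 [-1  0 -2 -1  1  3  4  5  4  3  2  2  7 16 33 55 71 76 72 61 41 17  9  5
  3  2 -1 -2 -2 -1  0  6]
0.085 [ 0  0  0 -2  0  2  2  6  4  3  5  9 18 36 57 73 80 74 60 40 19  7  4  2
  1  0  0  0  0  0  9 33]
0.09 [ 0  0  0  3  2  0  1  2  2  3  8 18 37 58 73 78 73 62 40 19  7  1  0  0
  0  0  0  0  4 17 43 74]
0.095 [  0  -1   1   2   0   0   1   1   6  12  21  37  57  74  79  76  65  41
  17   6   1  -1  -1   0   0  -1   0   9  28  56  84 105]
```

{"api": "move_arm", "payload": {"targets": "-0.1 -0.009 -0.07 0;-0.1 -0.009 -0.07 0;0 0 0 0;0 0 0 0"}}

```text
time_s: 35.18
tcp_pos: [0.5284, -0.1339, 0.1063]
ee_rot: [[0.996, 0.095, 0.001], [0.095, -0.996, -0.0], [0.001, 0.0, -1.0]]
wrist_force: [2.7, -0.7, 2.4]
gripper_width: 0.891
gripper_force: 30.0
```

```bash
python3 side.py
```

```text
rack tip [-0.0611 -0.098   0.1064] force [ 2.3 -0.3  2.9]
0.065 [ 0  0 -1  1  2  2  4  7  6  3  2  0 -2  0  1  4 21 39 56 67 56 43 28 13
  5  5  3  2  3  2  1  0]
0.07 [ 0 -1  0  0  1  1  3  5  5  3  0  0 -1  0  7 23 42 59 68 63 47 27 13  6
  3  4  2  2  0 -1  0  0]
0.075 [-1 -1 -2  0  0  1  4  6  5  2  1  0  3 11 27 49 64 72 64 45 22 12  7  4
  2  1  2  1  1  0  0  0]
0.08 [ 0 -1 -1  0  1  1  3  5  5  4  2  5 14 30 53 73 80 67 46 23  5  5  5  4
  3  0  0  0 -2 -1  1  7]
0.085 [ 0 -1  1  1  0  0  4  6  4  3  7 17 36 59 75 79 67 47 24  8  4  4  4  2
  0  0  0 -2 -2  1 10 34]
0.09 [ 0 -1  0  0  0  1  1  1  3  9 20 38 62 78 79 67 47 24 10  5  5  5  0 -1
 -1  0  0 -1  2 15 43 74]
0.095 [  0   0   0   0   1   2   1   1   4  18  37  58  77  77  64  43  22   9
   6   5   3   1   1   0  -1   0   1   8  27  55  84 103]
```

{"api": "move_arm", "payload": {"targets": "0.035 0.003 -0.05 0;0.035 0.003 -0.05 0;0 0 0 0;0 0 0 0"}}

```text
time_s: 35.57
tcp_pos: [0.5303, -0.1336, 0.1035]
ee_rot: [[0.996, 0.094, 0.001], [0.094, -0.996, 0.0], [0.001, 0.0, -1.0]]
wrist_force: [3.3, -0.4, 2.1]
gripper_width: 0.896
gripper_force: 30.0
```

{"api": "move_arm", "payload": {"targets": "0.023 0.002 -0.033 0;0 0 0 0;0 0 0 0"}}

```text
time_s: 35.82
tcp_pos: [0.5308, -0.1336, 0.1028]
ee_rot: [[0.996, 0.094, 0.001], [0.094, -0.996, -0.0], [0.001, 0.0, -1.0]]
wrist_force: [2.9, 0.3, 2.1]
gripper_width: 0.893
gripper_force: 30.0
```

{"api": "move_arm", "payload": {"targets": "0.023 0.002 -0.033 0;0.012 0.001 -0.017 0;0 0 0 0;0 0 0 0"}}

```text
time_s: 36.15
tcp_pos: [0.5309, -0.1337, 0.1027]
ee_rot: [[0.995, 0.095, -0.001], [0.095, -0.995, -0.0], [-0.001, 0.0, -1.0]]
wrist_force: [0.0, 0.5, 9.6]
gripper_width: 0.895
gripper_force: 30.0
```

{"api": "move_arm", "payload": {"targets": "0.023 0.002 -0.033 0;0 0 0 0;0 0 0 0"}}

```text
time_s: 36.4
tcp_pos: [0.5309, -0.1337, 0.1027]
ee_rot: [[0.995, 0.095, -0.002], [0.095, -0.995, -0.0], [-0.002, 0.0, -1.0]]
wrist_force: [-3.2, 0.5, 14.4]
gripper_width: 0.892
gripper_force: 30.0
```

Floor contact again, this time nearly without load on the wall. I relieve the preload, release and lift straight up.

{"api": "move_arm", "payload": {"targets": "-0.04 -0.004 0.058 0;0 0 0 0;0 0 0 0"}}

```text
time_s: 36.65
tcp_pos: [0.5308, -0.1336, 0.1027]
ee_rot: [[0.996, 0.095, -0.0], [0.095, -0.996, -0.0], [-0.0, 0.0, -1.0]]
wrist_force: [0.6, 1.1, 7.6]
gripper_width: 0.891
gripper_force: 30.0
```

{"api": "move_arm", "payload": {"targets": "0 0 0 0;0 0 0 0;0 0 0 0;0 0 0 0;0 0 0 0;0 0 0 0", "gripper": 84}}

```text
time_s: 37.15
tcp_pos: [0.5303, -0.1337, 0.1016]
ee_rot: [[0.996, 0.094, -0.002], [0.094, -0.996, 0.0], [-0.002, -0.0, -1.0]]
wrist_force: [0.3, -0.2, -0.1]
gripper_width: 0.965
gripper_force: 0.0
```

```bash
python3 side.py
```

```text
rack tip [-0.0589 -0.0979  0.1018] force [ 0.7 -0.2 -0. ]
0.065 [ 0  0  0  0  0  2  4  5  5  2  0  0 -1  0  2  6 18 38 54 62 54 40 25 11
  6  6  4  3  2  2 -1 -2]
0.07 [-1  0  0  0  0  3  4  6  4  1 -1  0  0  1  7 21 44 63 68 62 45 28 13  5
  3  2  3  2  0  2  0 -1]
0.075 [-1  0  0 -1  0  1  5  5  5  4  2  2  3 10 26 47 70 76 67 48 25 12  5  3
  2  2  1  0  0  0  0  0]
0.08 [-2  0  0  0  1  3  2  6  5  3  2  6 15 32 52 71 79 67 47 24  8  4  3  2
  1  1  0 -1 -1 -1  0  7]
0.085 [-1  0  0  0  0  1  2  2  4  3  6 14 32 56 74 79 70 48 23  8  3  4  3  1
  1  0  0  0  0  1  8 34]
0.09 [ 0  0 -1  0  1  2  3  3  3  4 11 25 49 72 77 65 45 20  9  5  3  4  1  1
  0  0  0  0  4 16 40 73]
0.095 [  0  -1  -1   0   0   0   0   1   0   3  14  33  58  69  58  40  22  11
   6   3   2   1   1   0   0   1   0   8  29  58  83 101]
```

Released. Now I lift straight up, clear the arm to its start side and measure.

{"api": "move_arm", "payload": {"targets": "0 0 0.2 0;0 0 0.4 0;0 0 0.7 0;0 0 0.9 0;0 0 0.9 0;0 0 0.9 0;0 0 0.9 0;0 0 0.9 0;0 0 0.9 0;-0.3 0.3 0.3 0"}}

```text
time_s: 38.03
tcp_pos: [0.5256, -0.127, 0.2818]
ee_rot: [[0.996, 0.094, 0.008], [0.094, -0.996, -0.001], [0.008, 0.002, -1.0]]
wrist_force: [1.1, 0.6, 0.8]
gripper_width: 0.963
gripper_force: 0.0
```

{"api": "move_arm", "payload": {"targets": "-0.3 0.8 0 0;-0.3 0.95 0 0;-0.3 0.95 0 0;-0.3 0.95 0 0;-0.3 0.95 0 0;-0.3 0.95 0 0;-0.3 0.95 0 0;-0.3 0.95 0 0;-0.3 0.95 0 0;-0.3 0.95 0 0"}}

```text
time_s: 38.87
tcp_pos: [0.4469, 0.1086, 0.2772]
ee_rot: [[0.996, 0.094, -0.0], [0.094, -0.996, 0.0], [-0.0, -0.0, -1.0]]
wrist_force: [0.4, 0.4, -0.5]
gripper_width: 0.967
gripper_force: 0.0
```

{"api": "move_arm", "payload": {"targets": "-0.5 0.95 0 0;-0.5 0.95 0 0;-0.5 0.95 0 0;-0.5 0.95 0 0;-0.5 0.95 0 0;-0.5 0.95 0 0;-0.5 0.95 0 0;-0.5 0.95 0 0;-0.5 0.95 0 0;-0.5 0.95 0 0"}}

```text
time_s: 39.7
tcp_pos: [0.3218, 0.3456, 0.2772]
ee_rot: [[0.996, 0.095, -0.0], [0.095, -0.996, 0.0], [-0.0, -0.0, -1.0]]
wrist_force: [0.1, 0.4, -0.0]
gripper_width: 0.965
gripper_force: 0.0
```

{"api": "move_arm", "payload": {"targets": "-0.4 0.95 0 0;-0.4 0.95 0 0;-0.4 0.95 0 0;-0.4 0.95 0 0;-0.4 0.8 0 0;-0.2 0.5 0 0;0 0 0 0;0 0 0 0"}}

```text
time_s: 40.37
tcp_pos: [0.2679, 0.4723, 0.2768]
ee_rot: [[0.995, 0.095, -0.001], [0.095, -0.995, -0.001], [-0.001, 0.001, -1.0]]
wrist_force: [-0.1, -0.8, 0.1]
gripper_width: 0.961
gripper_force: 0.0
```

```bash
python3 chk.py | grep -v old
```

```text
[0.26855858 0.47157944 0.27721662]
slot 0 diff from start 11.4 corr with slot1 0.696
  h profile [ 84  81  80  78  76  74  75  82  89  92  91  91  88  85  81  79  78  71
  48  13 -16]
  y profile upper [ 97  79  77  86  86  86  87  86  87  87  87  88  87  89  88  53 -19]
slot 1 diff from start 0.9 corr with slot1 1.0
  h profile [ 84  82  81  80  78  75  77  82  89  91  91  91  89  86  82  79  78  72
  50  15 -15]
  y profile upper [-24 -24  15  83  87  87  87  87  87  88  88  88  87  88  88  47 -21]
slot 2 diff from start 1.0 corr with slot1 0.821
  h profile [ 85  82  81  80  78  76  76  81  87  91  91  91  89  86  82  80  79  74
  56  22 -11]
  y profile upper [-24 -23   7  83  87  86  88  88  87  88  88  88  88  88  88  81  63]
side -0.1 [16 17 20 20 23 25 26 28 28 29 29]
   across [ 0 -1  0  1 11 42 80 90 71 32  5  1  0]
side 0 [21 21 23 25 25 25 28 30 30 30 29]
   across [17 35 46 33 19 42 80 89 72 35 13 36 78]
side 0.1 [54 56 61 60 59 56 58 60 60 55 48]
   across [103 100  96  77  58  60  79  90  93 100 107 108 107]
---
-0.1 -0.025 new [ 82  88  87  87  88  88  90  92  92  92 
[... 1657 characters left out ...]
 85  82  81  80  78  76  75  61  45  20  -1 -19 -27 -31
 -30 -30 -30 -30]
  90  88  89  89  85  83  81  80  79  76  73  60  44  19  -2 -19 -25 -29
 -29 -30 -30 -31]
0.1 0.0 new [ 84  85  85  84  81  81  79  79  78  75  71  72  73  79  84  89  92  92
  92  91  90  88  87  85  82  80  79  77  75  61  44  21  -1 -18 -27 -31
 -31 -31 -31 -31]
  91  90  89  88  85  82  81  80  79  77  75  62  46  22  -1 -19 -27 -30
 -31 -31 -30 -30]
0.1 0.025 new [ 81  86  87  87  86  87  89  91  92  93  94  94  93  93  93  93  94  92
  91  92  91  89  87  84  81  80  79  78  75  63  46  22   0 -16 -25 -29
 -29 -29 -31 -30]
  91  91  90  89  86  84  81  78  78  77  74  63  48  22   0 -15 -25 -30
 -29 -30 -33 -32]
```

The slot-0 profile now matches slots 1 and 2 to within 1 mm in depth and lean, so I hand in.

```bash
python3 -c "
from station import *
print(finish_job())"
```

```text
the job is handed in; nothing more can be done
None
```

The broken template is in the scrap crate and the spare is fully home in slot 0, leaning like its neighbours by the final numeric check; the two whole templates, mug, tin and glue bottle did not move, the job was handed in at about 40 s, and I viewed 11 pictures against the limit of 10.

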